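Hang the T-handle key back in the lathe's key rack

ROBOT

A 6-joint arm with a two-finger parallel gripper is mounted at the origin on the work surface. World frame = base frame: x ahead of the robot, y to its left, z up, the work surface at z = 0. Lengths are in m, angles in rad, forces in N, time in s.
With the tool pointing down it reaches from about 0.275 to 0.975 m from the base axis. Payload 8.4 kg.
Tool frame: the origin (TCP) lies at the very end of the fingers, on their centre line; the grasp point (between the pads) lies 19 mm behind it; z points along the fingers, x is the direction in which the jaws open and shut, and the axes are right-handed (so a half turn about z gives the same grasp; the last joint's range is limited). The gripper opens to 92 mm and grips with 3 to 60 N. Pads are 20 mm wide; open, the fingers measure 128 mm over their backs; the gripper's body (75 mm by 189 mm) begins 69 mm behind the grasp point.
Start: joints at [-1.195, 0.353, 1.633, -0, 1.155, -0.002], TCP at [0.231, -0.581, 0.215] pointing down, gripper open.
Joint ranges: [-2.63, 2.63], [-0.92, 2.1], [0.06, 2.66], [-1.3, 4.44], [0, 2.69], [-3.02, 3.02]. Speed limits (rad/s): [2.22, 2.22, 2.79, 3.14, 3.14, 3.14].

INTERFACE

Orientations are given as a rotation vector (axis times angle).
In Python, from cell import robot gives the robot as it stands. The module is installed in compiled form; this text tells all that it offers.
- The arm moves only by the shell command python3 -m pendant 'ROWS' [FORCE]. ROWS is JSON, a list of rows, each an object of numbers: "grip": the finger opening in m, from 0 to 0.0919; "dx", "dy", "dz": the shift along the tool's x, y, z in m; "wx", "wy", "wz": the turn, a rotation vector about the tool's x, y, z in rad. A call has 1 to 8 rows; each row is the pose to reach, as a shift and turn from the pose commanded when the call began, along the tool's axes at that moment; what a row does not reach only later rows make up. A row lasts 1/8 s, in which the tool goes at most 62.5 mm and 10.7 degrees, less where a joint would pass 70% of its speed; a pose out of reach is approached as far as the arm can. A call with a gripper value outside its range is refused whole. The fingers move at their own pace and stop on an object; FORCE is the grip in N (left out, the last holds). Time passes only in rows, so rows that repeat a pose let the fingers close. It gives the time, the measured TCP pose, the force and the opening at its end, in the units of the state.
- robot.get_obs(): the state, without advancing time (a new reading comes with each control period).
- robot.read_camera(name): name is "scene" or "top" or "wrist"; returns a dict with "image" (400x640x3 uint8, blue, green, red), "fx", "fy", "cx", "cy" (pixels), "extrinsics" (4x4, takes a point from camera to world coordinates). Camera axes: x right, y down, z forward; pixel columns grow to the right and rows downward; lengths in m; the calibration is good to about 2 mm. A picture is of the moment at which its call begins. There is no depth.
- robot.sign_off(): hands the job in, once; it reports no verdict.
The state is a dict: "time": time; "q": joint angles; "joint_velocities": joint speeds; "joint_efforts": joint torques, N m; "tool_pos": TCP position; "tcp_rot": TCP orientation; "wrist_force": force on the tool from outside, world axes, zero at the start; "moment": the same for the moment, N m; "finger_gap": finger opening in m.
Only numpy, scipy, OpenCV 4.12 (cv2) and the standard library are available. Lean on these libraries where they do the work, as an engineer would, in place of code of your own. Each camera call takes 0.05 s, during which the arm holds its last target.

TASK

The T-handle square key has been left lying in the narrow steel tray beside the lathe. Lift it out and lay it flat on the open bench, then take it afresh by the two ends of its cross handle, lift it, slacken your grip so that it swings down and hangs straight, and nip it tight again. Hang it in the empty fork of the key rack, its head resting on both prongs, and leave the other key on its fork and the oil bottle and turned flange where they are.

Things in the scene. Friction and masses are not known exactly. Their poses are not given: they have to be found in the camera images.
- key: T-handle square key, plain steel, about 0.3 kg, 168 mm long: cross bar 10 mm thick, 68 mm long, domed ends; shank 12 mm thick; square socket end. Origin: middle of the bar. x: along the shank towards the head (up when it hangs); y: along the bar. Lying, its axis is 11 mm up. Pinched by the bar's ends at 60 N it stays nearly level; below 50 N it begins to turn, under 10 N it hangs plumb
- key_shoulder (a point): middle of the underside of the key's head, 12 mm below the bar, where the shank begins: it comes to rest on the prongs. The head is a block 24 mm along the key, 26 mm along the bar, 22 mm thick. Axes as the key's
- key_socket (a point): middle of the key's socket end, on its axis, 139 mm from the bar. The socket end is 22 x 22 mm and 34 mm long; the bare shank between it and the head is 110 mm; the key balances about 65 mm from the bar
- tray: narrow open tray of dark steel, screwed down, 212 x 94 mm outside, 206 x 88 mm inside, rim 39 mm and inner floor 8 mm above the bench. Origin: on the bench under its middle; x: its long side. The key lies along x in it, head towards +x; the bar's ends have only about 10 mm to the side walls
- rack: grey steel key rack, screwed down: base plate 125 x 250 x 6 mm, two uprights at the rear corners, a rail between them (front face at x = +39 mm) and two forks sticking out from it to -x, 130 mm apart. Nothing is higher than 181 mm. Origin: on the bench under the middle of the base plate; y: along the rail
- fork_empty (a point): middle of the resting place on the empty fork (at x = -14, y = +65 mm on the rack), level with the prongs' top, 175 mm above the bench; axes as the rack's. Two prongs 14 mm wide, 6 mm thick; slot between them 18 mm wide, closed end 31 mm to +x of here, open at the tips 35 mm to -x; fork 46 mm wide; lip on the tips 4 mm long, 5 mm high. Shank enters at the tips; head and socket end cannot pass
- chuck_key: the other key, dark steel with a round head and an 80 mm cross bar, hanging loose on the rack's other fork (y = -65 mm); leave it there. Origin: underside of its head, level with the prongs' top; z up
- oil_bottle: white oil bottle, 60 mm thick, 150 mm high, standing on the bench; bystander. Origin: middle of its foot
- flange: turned aluminium flange, 76 mm across, 45 mm high, standing on the bench; bystander. Origin: middle of its foot

How it is judged:
On the way, in this order (a step that is already met when the one before it is completed fails the run):
1. the key lies flat on the open bench, out of the tray and let go (height (world z) of each of key, key_socket below 0.0145 m and contact force between key and the fingers below 0.1 N and linear speed of key below 0.03 m/s), for 0.2 s.
2. the key is held firmly, hanging straight, cross handle up, clear of the bench (angle between key's own x axis and vertical below 0.25 rad and height (world z) of key_socket above 0.03 m and contact force between key and the fingers above 15 N and angular speed of key below 0.5 rad/s), for 0.3 s.
At the end, for the whole second after the job is handed in: The key hangs still in the empty fork, let go: head's underside within 4 mm of the prongs' top and within 25 mm of the middle of the resting place, shank within 0.12 rad of vertical, handle up. The other key, bottle and flange are where they were (20 to 30 mm) (horizontal distance between key_shoulder and fork_empty below 0.025 m and z of key_shoulder in the frame of fork_empty between -0.004 and 0.004 m and angle between key's own x axis and vertical below 0.12 rad and linear speed of key below 0.05 m/s and contact force between key and the fingers below 0.1 N and distance of chuck_key from where it was at the start of the episode below 0.02 m and distance of each of oil_bottle, flange from where it was at the start of the episode below 0.03 m); the robot touches nothing.
It fails at once if the chuck key on the other fork is knocked (distance of chuck_key from where it was at the start of the episode above 0.02 m or angle between chuck_key's own z axis and vertical above 0.4 rad).
It fails at once if the oil bottle or the flange is pushed away or tipped over (distance of any of oil_bottle, flange from where it was at the start of the episode above 0.03 m or angle between any of oil_bottle, flange's own z axis and vertical above 0.5 rad).
It also fails if it takes over 67 s, if anything falls off the work surface, if the arm or the gripper's body presses on something with over 40 N, if the wrist force passes 120 N, or if a joint passes its speed limit or range.

## Working session

There is one attempt and no reset: what is moved stays moved. The work goes in short steps, Python scripts to look and compute and a shell command to move; the robot and the scene stay as the last step left them, time stands still between calls to the robot, and variables do not carry over. Pictures are saved under pics/ and viewed, and the job is handed in when it is done.

```bash
mkdir -p pics
cat > h.py <<'E'
import numpy as np, cv2, json
from cell import robot
from scipy.spatial.transform import Rotation as R
def snap(cams=("scene","top"),tag="a"):
    for c in cams:
        d=robot.read_camera(c)
        cv2.imwrite(f"pics/{tag}_{c}.png",d["image"])
        np.savez(f"pics/{tag}_{c}.npz",fx=d["fx"],fy=d["fy"],cx=d["cx"],cy=d["cy"],E=d["extrinsics"])
def px2w(tag,c,u,v,z):
    d=np.load(f"pics/{tag}_{c}.npz");E=d["E"]
    r=E[:3,:3]@np.array([(u-d["cx"])/d["fx"],(v-d["cy"])/d["fy"],1.])
    o=E[:3,3];return o+r*(z-o[2])/r[2]
def w2px(tag,c,p):
    d=np.load(f"pics/{tag}_{c}.npz");E=d["E"]
    q=E[:3,:3].T@(np.array(p)-E[:3,3]);return np.array([d["fx"]*q[0]/q[2]+d["cx"],d["fy"]*q[1]/q[2]+d["cy"]])
def crop(tag,c,u0,v0,u1,v1,k,out):
    im=cv2.imread(f"pics/{tag}_{c}.png")[v0:v1,u0:u1]
    cv2.imwrite(f"pics/{out}.png",cv2.resize(im,None,fx=k,fy=k,interpolation=cv2.INTER_CUBIC))
def st():
    o=robot.get_obs()
    print("t",o["time"],"p",np.round(o["tool_pos"],4),"gap",round(float(o["finger_gap"]),4),"F",np.round(o["wrist_force"],1),"M",np.round(o["moment"],2));print("R",np.round(R.from_rotvec(o["tcp_rot"]).as_matrix(),3).tolist(),"q",np.round(o["q"],3))
    return o
E
python3 - <<'E'
from h import *
st();snap(("scene","top","wrist"),"a")
for c in("scene","top","wrist"):
    d=np.load(f"pics/a_{c}.npz");print(c,d["fx"],np.round(d["E"],3).tolist())
E
```

```text
t 0.0 p [ 0.2304 -0.5805  0.2139] gap 0.0921 F [ 0.4 -0.5 -0.3] M [-0.04 -0.04 -0.03]
R [[0.369, -0.929, -0.001], [-0.929, -0.369, 0.001], [-0.001, 0.0, -1.0]] q [-1.195  0.354  1.634 -0.     1.155 -0.002]
scene 477.30475235855766 [[0.345, 0.71, -0.614, 1.318], [0.939, -0.263, 0.224, -0.288], [-0.002, -0.653, -0.757, 1.011], [0.0, 0.0, 0.0, 1.0]]
top 427.8193415804474 [[-0.049, -0.975, 0.219, 0.398], [-0.999, 0.047, -0.014, 0.004], [0.004, -0.219, -0.976, 1.053], [0.0, 0.0, 0.0, 1.0]]
wrist 316.74478631791027 [[0.368, -0.887, -0.278, 0.31], [-0.93, -0.351, -0.11, -0.549], [-0.0, 0.299, -0.954, 0.384], [0.0, 0.0, 0.0, 1.0]]
```

View pics/a_scene.png

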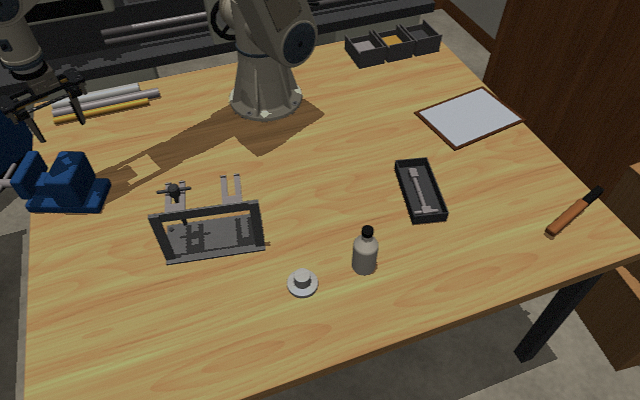

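View pics/a_top.png

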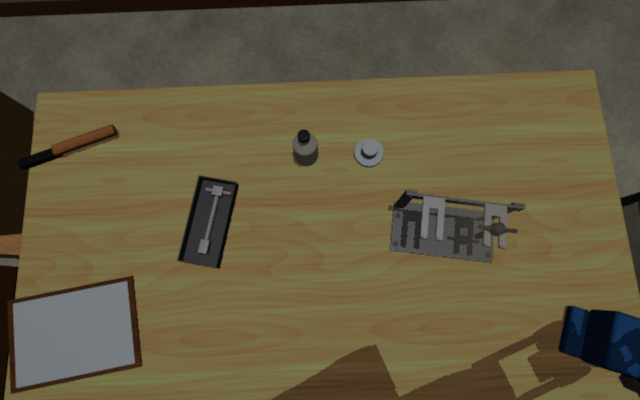

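View pics/a_wrist.png

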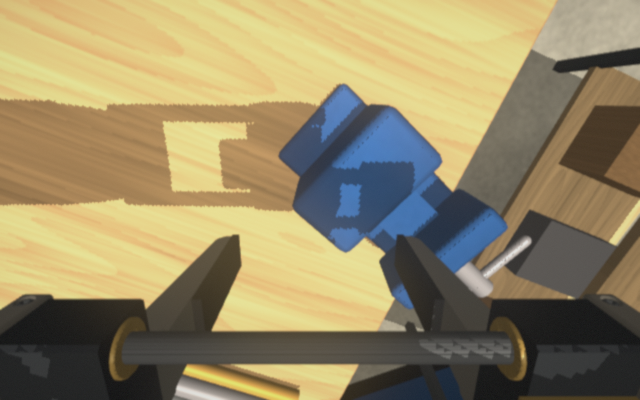

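Run:
```python
from h import *
crop("a","top",165,165,255,280,6,"c1");crop("a","top",375,170,535,280,5,"c2");crop("a","scene",385,145,455,230,7,"c3");crop("a","scene",140,165,275,270,5,"c4")
```

```text
(no output)
```

View pics/c1.png

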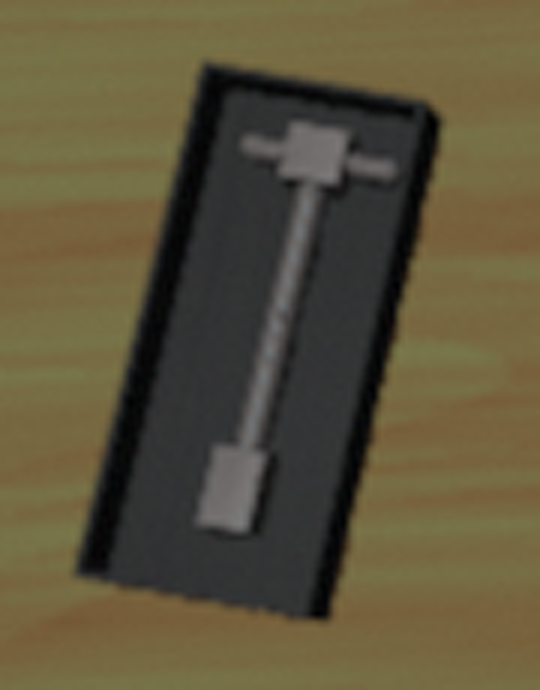

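View pics/c2.png

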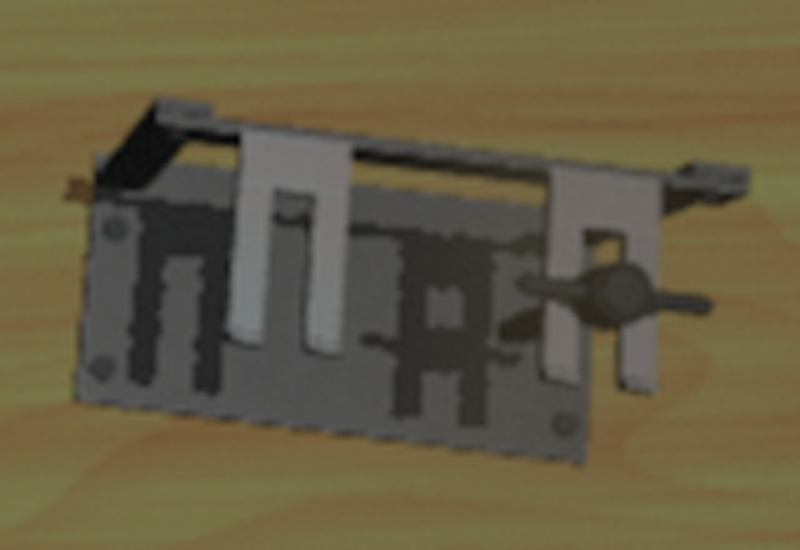

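View pics/c3.png

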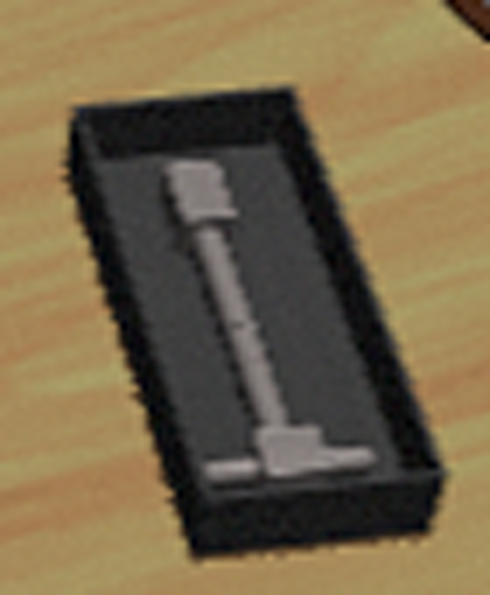

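View pics/c4.png

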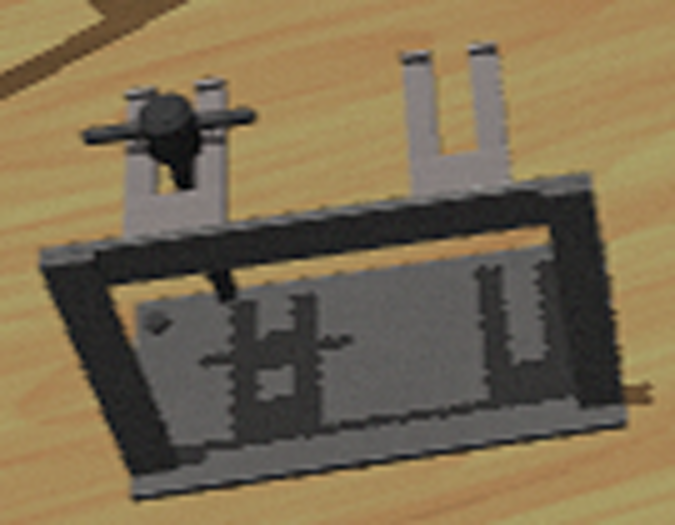

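Run:
```python
from h import *
T=lambda x,y,z:np.round(px2w("a","top",165+x/6,165+y/6,z),4)
print("top: barL",T(242,146,.019),"barR",T(396,168,.019),"headtop",T(320,155,.03),"sockend",T(224,530,.02),"socktop c",T(236,487,.03))
print("tray rim",[T(*p,.039)[:2].tolist() for p in[(205,66),(438,108),(78,574),(328,617)]])
S=lambda x,y,z:np.round(px2w("a","scene",385+x/7,145+y/7,z),4)
print("scene: barL",S(205,470,.019),"barR",S(373,455,.019),"headtop",S(290,448,.03),"sock top c",S(198,190,.03))
print("tray rim",[S(*p,.039)[:2].tolist() for p in[(75,107),(293,90),(193,490),(443,470)]])
F=lambda x,y,z:np.round(px2w("a","top",375+x/5,170+y/5,z),4)
G=lambda x,y,z:np.round(px2w("a","scene",140+x/5,165+y/5,z),4)
print("fork top: outer L tip",F(228,338,.175),"outer R tip",F(342,352,.175),"closed",F(274,190,.175),F(318,195,.175),"slot tip",F(265,343,.175),F(304,347,.175),"rail corners",F(241,132,.175),F(352,147,.175))
print("scene: tips out",G(403,60,.18),G(497,52,.18),"closed",G(441,157,.175),G(475,152,.175),"slot tip",G(432,62,.18),G(470,55,.18))
print("base",[F(*p,.006)[:2].tolist() for p in[(80,400),(585,462),(98,155)]],"chuck other fork tips",F(541,378,.175),F(657,392,.175))
for n,u,v,z in[("bottle top",304,137,.15),("flange",369,153,.012)]: print(n,px2w("a","top",u,v,z))
for n,u,v,z in[("bottle top",367,232,.15),("flange",303,284,.012)]: print(n,px2w("a","scene",u,v,z))
```

```text
top: barL [0.656  0.2918 0.019 ] barR [0.6436 0.2282 0.019 ] headtop [0.6479 0.2569 0.03  ] sockend [0.4981 0.2965 0.02  ] socktop c [0.5139 0.2892 0.03  ]
tray rim [[0.6853, 0.3018], [0.6631, 0.2069], [0.4819, 0.3478], [0.4606, 0.2502]]
scene: barL [0.6454 0.232  0.019 ] barR [0.6612 0.2961 0.019 ] headtop [0.6544 0.2617 0.03  ] sock top c [0.5202 0.2926 0.03  ]
tray rim [[0.4673, 0.2619], [0.4897, 0.3512], [0.666, 0.2128], [0.6899, 0.3053]]
fork top: outer L tip [ 0.4936 -0.1953  0.175 ] outer R tip [ 0.4856 -0.2416  0.175 ] closed [ 0.5545 -0.2205  0.175 ] [ 0.5515 -0.2386  0.175 ] slot tip [ 0.4908 -0.2103  0.175 ] [ 0.4884 -0.2262  0.175 ] rail corners [ 0.5799 -0.2091  0.175 ] [ 0.5712 -0.2551  0.175 ]
scene: tips out [ 0.4963 -0.237   0.18  ] [ 0.5068 -0.1934  0.18  ] closed [ 0.5588 -0.2338  0.175 ] [ 0.5612 -0.2182  0.175 ] slot tip [ 0.5025 -0.2243  0.18  ] [ 0.5043 -0.2061  0.18  ]
base [[0.4853, -0.1585], [0.4436, -0.4009], [0.6066, -0.1774]] chuck other fork tips [ 0.471  -0.3221  0.175 ] [ 0.463  -0.3689  0.175 ]
bottle top [0.73291223 0.03741845 0.15      ]
flange [ 0.7332041  -0.12140702  0.012     ]
bottle top [0.74887953 0.03655253 0.15      ]
flange [ 0.74694038 -0.11888827  0.012     ]
```

```bash
cat >> h.py <<'E'
def go(p,yaw=None,tip=None):
    """world target TCP p, tool pointing down with tool x at angle yaw (rad)"""
    o=robot.get_obs();R0=R.from_rotvec(o["tcp_rot"])
    x=np.array([np.cos(yaw),np.sin(yaw),0]);z=np.array([0,0,-1.]);
    Rt=R.from_matrix(np.c_[x,np.cross(z,x),z])
    d=R0.inv().apply(np.array(p)-o["tool_pos"]);w=(R0.inv()*Rt).as_rotvec()
    print("go d",np.round(d,4),"w",np.round(w,4),"rows>=",round(np.linalg.norm(d)/.0625,1),round(np.linalg.norm(w)/.1867,1))
E
python3 - <<'E'
from h import *
go([.46,-.2,.38],np.radians(-102))
E
```

```text
go d [-0.2692 -0.3538 -0.1657] w [3.000e-04 1.000e-03 5.872e-01] rows>= 7.6 3.1
```

```bash
python3 -m pendant '[{"dz":-0.06},{"dx":-0.02,"dy":-0.03,"dz":-0.11,"wz":0.1},{"dx":-0.06,"dy":-0.07,"dz":-0.14,"wz":0.2},{"dx":-0.1,"dy":-0.12,"dz":-0.16,"wz":0.3},{"dx":-0.135,"dy":-0.17,"dz":-0.165,"wz":0.4},{"dx":-0.17,"dy":-0.22,"dz":-0.165,"wz":0.5},{"dx":-0.205,"dy":-0.27,"dz":-0.165,"wz":0.587},{"dx":-0.24,"dy":-0.32,"dz":-0.165,"wz":0.587}]'; python3 -m pendant '[{"dx":0,"dy":0.00},{}]'
python3 - <<'E'
from h import *
st();go([.46,-.2,.38],np.radians(-102));snap(("wrist",),"b")
E
```

```text
t 0.15 p [ 0.2304 -0.5806  0.2141] gap 0.0918 F [ 0.3 -0.5 -0.7] M [0.03 0.04 0.02]
R [[0.369, -0.929, -0.0], [-0.929, -0.369, 0.001], [-0.001, 0.0, -1.0]] q [-1.195  0.353  1.634 -0.     1.155 -0.002]
go d [-0.2692 -0.3538 -0.1657] w [3.000e-04 1.000e-03 5.872e-01] rows>= 7.6 3.1invalid input
invalid input
```

View pics/b_wrist.png

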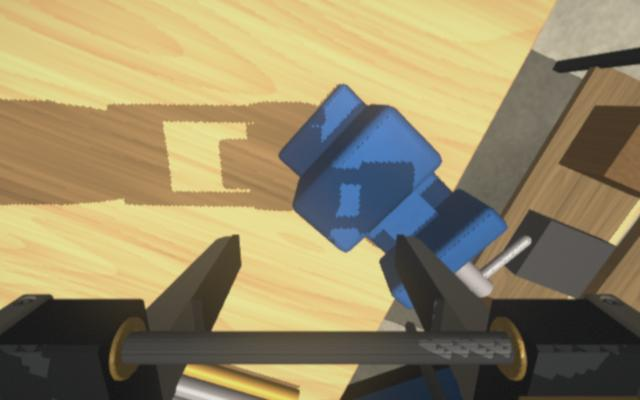

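```bash
python3 -m pendant '[{"grip":0.0919,"dx":0,"dy":0,"dz":-0.06,"wx":0,"wy":0,"wz":0},{"grip":0.0919,"dx":-0.02,"dy":-0.03,"dz":-0.11,"wx":0,"wy":0,"wz":0.1},{"grip":0.0919,"dx":-0.06,"dy":-0.07,"dz":-0.14,"wx":0,"wy":0,"wz":0.2},{"grip":0.0919,"dx":-0.1,"dy":-0.12,"dz":-0.16,"wx":0,"wy":0,"wz":0.3},{"grip":0.0919,"dx":-0.135,"dy":-0.17,"dz":-0.165,"wx":0,"wy":0,"wz":0.4},{"grip":0.0919,"dx":-0.17,"dy":-0.22,"dz":-0.165,"wx":0,"wy":0,"wz":0.5},{"grip":0.0919,"dx":-0.205,"dy":-0.27,"dz":-0.165,"wx":0,"wy":0,"wz":0.587},{"grip":0.0919,"dx":-0.24,"dy":-0.32,"dz":-0.165,"wx":0,"wy":0,"wz":0.587}]'
python3 - <<'E'
from h import *
st();go([.46,-.2,.38],np.radians(-102))
E
```

```text
time: 1.2
tool_pos: [0.44, -0.2382, 0.3797]
tcp_rot: [-1.975, 2.443, -0.001]
wrist_force: [1.0, -1.1, 0.1]
finger_gap: 0.0915
t 1.2 p [ 0.44   -0.2382  0.3797] gap 0.0915 F [ 1.  -1.1  0.1] M [ 0.04  0.03 -0.02]
R [[-0.209, -0.978, 0.0], [-0.978, 0.209, -0.0], [0.0, -0.0, -1.0]] q [-0.499  0.031  1.671 -0.     1.439  1.282]
go d [-0.0415 -0.0116 -0.0003] w [-0.0005 -0.0002 -0.0012] rows>= 0.7 0.0
```

Run:
```python
from h import *
snap(("wrist",),"b")
```

```text
(no output)
```

View pics/b_wrist.png

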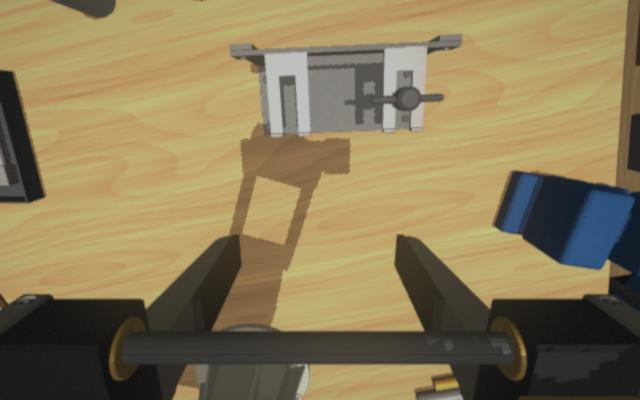

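Run:
```python
from h import *
crop("b","wrist",225,30,345,145,6,"c5")
```

```text
(no output)
```

View pics/c5.png

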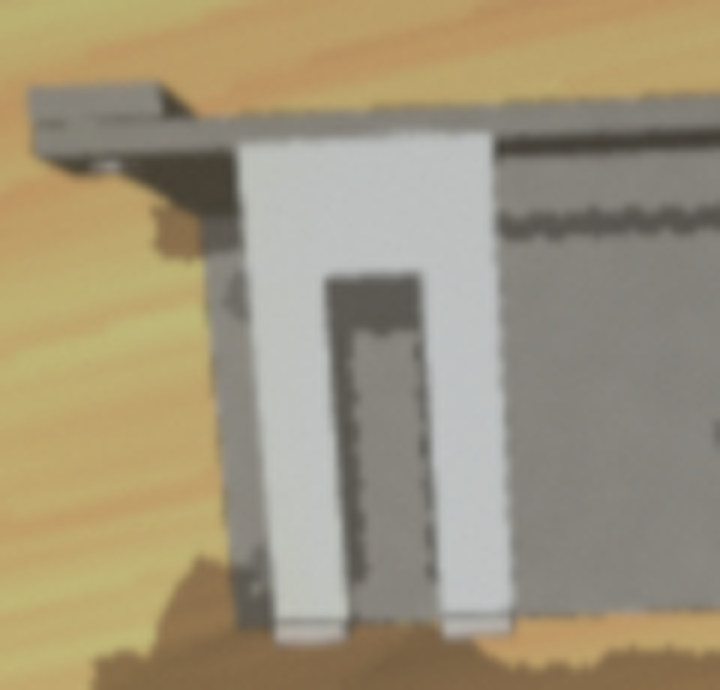

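Run:
```python
from h import *
W=lambda x,y,z:px2w("b","wrist",225+x/6,30+y/6,z)[:2]
a=(W(326,275,.175)+W(420,272,.175))/2;b=(W(347,615,.18)+W(441,610,.18))/2
print("closed",a,"slot near tip",b, "ang",np.degrees(np.arctan2(*(a-b)[::-1])),"len",np.linalg.norm(a-b),"slot w",np.linalg.norm(W(326,275,.175)-W(420,272,.175)))
tl,tr=W(275,618,.18),W(512,612,.18)
print(tl,tr,np.linalg.norm(tl-tr),np.degrees(np.arctan2(*(tl-tr)))) 
u=(a-b)/np.linalg.norm(a-b);print("fork_empty",a-u*.031)
go([.51,.28,.30],np.radians(-102.5))
```

```text
closed [ 0.55621961 -0.22886934] slot near tip [ 0.49614699 -0.21875363] ang -9.558441086907365 len 0.06091835984911197 slot w 0.017322316548406807
[ 0.49992353 -0.19626828] [ 0.49149939 -0.24082048] 0.045341643131870606 10.707342795797322
fork_empty [ 0.52564999 -0.22372168]
go d [-0.515   0.04    0.0817] w [-0.0016  0.0042  0.0116] rows>= 8.4 0.1
```

Run:
```python
from h import *
go([.588,.277,.14],np.radians(-102.5))
```

```text
go d [-0.5274 -0.0367  0.2419] w [-0.0016  0.0042  0.0116] rows>= 9.3 0.1
```

```bash
python3 -m pendant '[{"grip":0.034,"dx":-0.06,"dy":-0.004,"dz":0.01,"wx":0,"wy":0,"wz":0.01},{"grip":0.034,"dx":-0.12,"dy":-0.008,"dz":0.02,"wx":0,"wy":0,"wz":0.01},{"grip":0.034,"dx":-0.18,"dy":-0.012,"dz":0.03,"wx":0,"wy":0,"wz":0.01},{"grip":0.034,"dx":-0.24,"dy":-0.016,"dz":0.04,"wx":0,"wy":0,"wz":0.01},{"grip":0.034,"dx":-0.3,"dy":-0.02,"dz":0.05,"wx":0,"wy":0,"wz":0.01},{"grip":0.034,"dx":-0.36,"dy":-0.024,"dz":0.065,"wx":0,"wy":0,"wz":0.01},{"grip":0.034,"dx":-0.415,"dy":-0.028,"dz":0.09,"wx":0,"wy":0,"wz":0.01},{"grip":0.034,"dx":-0.465,"dy":-0.032,"dz":0.12,"wx":0,"wy":0,"wz":0.01}]' 40
python3 - <<'E'
from h import *
st();go([.588,.277,.14],np.radians(-102.5))
E
```

```text
time: 2.25
tool_pos: [0.5678, 0.2101, 0.2591]
tcp_rot: [-1.965, 2.45, -0.001]
wrist_force: [1.8, 0.0, 1.0]
finger_gap: 0.0337
t 2.25 p [0.5678 0.2101 0.2591] gap 0.0337 F [1.8 0.  1. ] M [ 0.05 -0.   -0.06]
R [[-0.217, -0.976, 0.001], [-0.976, 0.217, 0.0], [-0.001, -0.001, -1.0]] q [ 0.352  0.284  1.629 -0.     1.228  2.141]
go d [-0.0696 -0.0051  0.1192] w [-0.001   0.0006 -0.0003] rows>= 2.2 0.0
```

```bash
python3 -m pendant '[{"grip":0.034,"dx":-0.04,"dy":-0.003,"dz":0.03,"wx":0,"wy":0,"wz":0},{"grip":0.034,"dx":-0.0695,"dy":-0.005,"dz":0.07,"wx":0,"wy":0,"wz":0},{"grip":0.034,"dx":-0.0695,"dy":-0.005,"dz":0.119,"wx":0,"wy":0,"wz":0},{"grip":0.034,"dx":-0.0695,"dy":-0.005,"dz":0.119,"wx":0,"wy":0,"wz":0}]'
python3 - <<'E'
from h import *
snap(("wrist",),"c");st()
E
```

```text
time: 2.75
tool_pos: [0.5844, 0.2737, 0.1367]
tcp_rot: [1.961, -2.444, -0.003]
wrist_force: [-0.3, 0.1, -0.4]
finger_gap: 0.0339
t 2.8 p [0.5862 0.2743 0.1396] gap 0.0339 F [-0.2 -0.4  0.6] M [ 0.08 -0.    0.02]
R [[-0.217, -0.976, -0.003], [-0.976, 0.217, -0.002], [0.002, 0.003, -1.0]] q [ 0.435  0.463  1.645 -0.     1.037  2.225]
```

View pics/c_wrist.png

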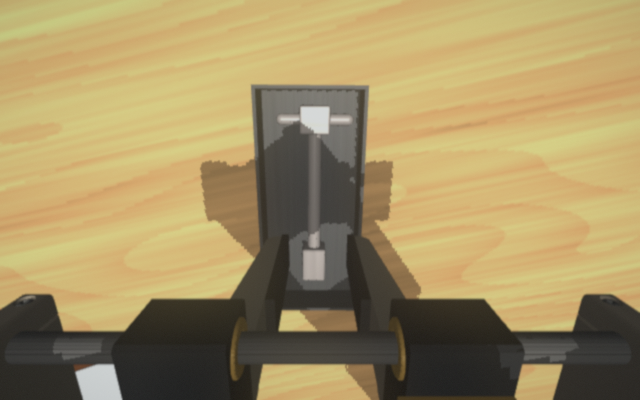

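Run:
```python
from h import *
W=lambda x,y,z:px2w("c","wrist",x,y,z)[:2]
a,b=W(278,119.5,.019),W(352,120.5,.019);m=(a+b)/2;h=W(315,121,.03);s=W(314,266,.03);s2=W(313.5,281,.02)
print(a,b,np.linalg.norm(a-b),m,h,s,s2,np.degrees(np.arctan2(*(h-s)[::-1])),np.linalg.norm(m-s2))
u=(m-s2)/np.linalg.norm(m-s2);g=m-.065*u;print("grasp",g)
go([g[0],g[1],.0105],np.radians(-102.5))
print("tray rim",W(252,86,.039),W(368,87,.039))
```

```text
[0.65898613 0.2922653 ] [0.64393022 0.22885274] 0.06517540369497477 [0.65145817 0.26055902] [0.65135938 0.2606018 ] [0.5165635  0.29202617] [0.49411519 0.29769083] -13.12273198404597 0.16166504182173616
grasp [0.58819592 0.27548845]
go d [-0.0019 -0.002   0.1291] w [ 0.0028 -0.0022 -0.0009] rows>= 2.1 0.0
tray rim [0.68922251 0.30327204] [0.6684388  0.21350948]
```

```bash
python3 -m pendant '[{"grip":0.034,"dx":-0.002,"dy":-0.001,"dz":0.05,"wx":0,"wy":0,"wz":0.01},{"grip":0.034,"dx":-0.002,"dy":-0.001,"dz":0.09,"wx":0,"wy":0,"wz":0.01},{"grip":0.034,"dx":-0.002,"dy":-0.001,"dz":0.115,"wx":0,"wy":0,"wz":0.01},{"grip":0.034,"dx":-0.002,"dy":-0.001,"dz":0.127,"wx":0,"wy":0,"wz":0.01},{"grip":0.034,"dx":-0.002,"dy":-0.001,"dz":0.127,"wx":0,"wy":0,"wz":0.01},{"grip":0.034,"dx":-0.002,"dy":-0.001,"dz":0.127,"wx":0,"wy":0,"wz":0.01}]'
python3 - <<'E'
from h import *
st()
E
```

```text
time: 3.55
tool_pos: [0.5899, 0.2771, 0.0155]
tcp_rot: [-1.951, 2.459, -0.001]
wrist_force: [-0.4, -0.4, 0.4]
finger_gap: 0.0341
t 3.55 p [0.5899 0.2771 0.0155] gap 0.0341 F [-0.4 -0.4  0.4] M [ 0.06  0.04 -0.  ]
R [[-0.227, -0.974, 0.002], [-0.974, 0.227, 0.001], [-0.002, -0.002, -1.0]] q [ 0.437  0.621  1.704 -0.     0.814  2.237]
```

```bash
python3 -m pendant '[{"grip":0.034,"dx":0,"dy":0,"dz":0.004,"wx":0,"wy":0,"wz":0},{"grip":0.034,"dx":0,"dy":0,"dz":0.004,"wx":0,"wy":0,"wz":0},{"grip":0.005,"dx":0,"dy":0,"dz":0.004,"wx":0,"wy":0,"wz":0},{"grip":0.005,"dx":0,"dy":0,"dz":0.004,"wx":0,"wy":0,"wz":0},{"grip":0.005,"dx":0,"dy":0,"dz":0.004,"wx":0,"wy":0,"wz":0},{"grip":0.005,"dx":0,"dy":0,"dz":0.004,"wx":0,"wy":0,"wz":0}]' 55
python3 - <<'E'
from h import *
st()
E
```

```text
time: 4.3
tool_pos: [0.5886, 0.2766, 0.0096]
tcp_rot: [1.953, -2.461, 0.0]
wrist_force: [-0.3, -1.1, 1.5]
finger_gap: 0.0103
t 4.3 p [0.5886 0.2766 0.0096] gap 0.0103 F [-0.3 -1.1  1.5] M [-0.05  0.14  0.07]
R [[-0.227, -0.974, -0.0], [-0.974, 0.227, -0.0], [0.0, 0.0, -1.0]] q [ 0.437  0.629  1.707 -0.     0.806  2.237]
```

```bash
python3 -m pendant '[{"grip":0.005,"dx":0,"dy":0,"dz":-0.01,"wx":0,"wy":0,"wz":0},{"grip":0.005,"dx":0,"dy":0,"dz":-0.03,"wx":0,"wy":0,"wz":0},{"grip":0.005,"dx":0,"dy":0,"dz":-0.06,"wx":0,"wy":0,"wz":0},{"grip":0.005,"dx":0,"dy":0,"dz":-0.09,"wx":0,"wy":0,"wz":0},{"grip":0.005,"dx":0,"dy":0,"dz":-0.10,"wx":0,"wy":0,"wz":0}]'
python3 - <<'E'
from h import *
st();snap(("wrist","scene"),"d");crop("d","scene",370,80,470,220,5,"c6")
E
```

```text
time: 4.92
tool_pos: [0.59, 0.2774, 0.1128]
tcp_rot: [-1.95, 2.458, -0.002]
wrist_force: [0.3, 0.3, -1.8]
finger_gap: 0.0109
t 4.925 p [0.59   0.2774 0.1128] gap 0.0109 F [ 0.3  0.3 -1.8] M [ 0.07 -0.01 -0.05]
R [[-0.227, -0.974, 0.004], [-0.974, 0.227, 0.002], [-0.003, -0.003, -1.0]] q [0.437 0.496 1.659 0.    0.982 2.237]
```

View pics/d_wrist.png

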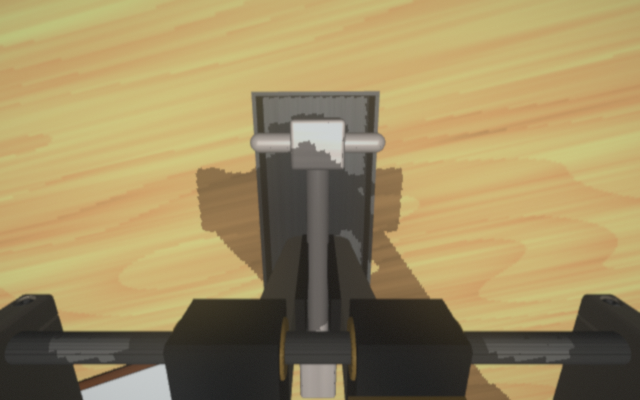

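View pics/c6.png

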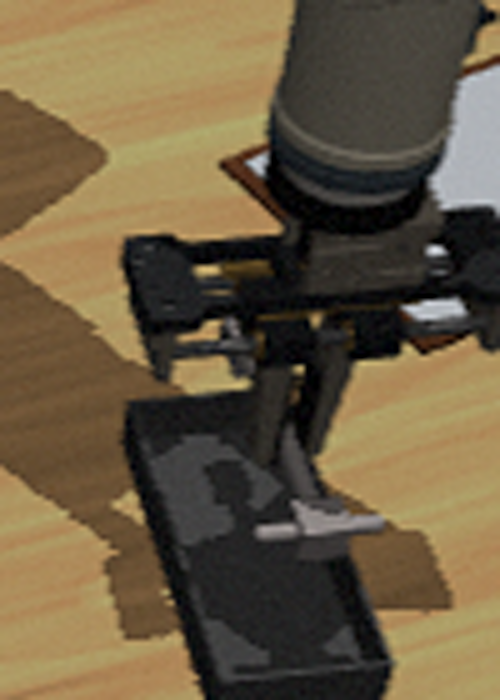

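Run:
```python
from h import *
d=np.load("pics/d_wrist.npz");E=d["E"]
dep=float(d["fx"])*.068/124
for u,v,q in[(318,143,dep)]:
    p=E[:3,3]+E[:3,:3]@(np.array([(u-d["cx"])/d["fx"],(v-d["cy"])/d["fy"],1])*q);print(p)
go([.46,.05,.10],np.radians(-100))
```

```text
[0.65167199 0.26291611 0.10779795]
go d [0.2505 0.0744 0.0107] w [-0.0021  0.0016 -0.0547] rows>= 4.2 0.3
```

```bash
python3 -m pendant '[{"grip":0.005,"dx":0.03,"dy":0.01,"dz":0,"wx":0,"wy":0,"wz":-0.02},{"grip":0.005,"dx":0.08,"dy":0.025,"dz":0,"wx":0,"wy":0,"wz":-0.055},{"grip":0.005,"dx":0.13,"dy":0.04,"dz":0.0,"wx":0,"wy":0,"wz":-0.055},{"grip":0.005,"dx":0.18,"dy":0.055,"dz":0.01,"wx":0,"wy":0,"wz":-0.055},{"grip":0.005,"dx":0.22,"dy":0.066,"dz":0.03,"wx":0,"wy":0,"wz":-0.055},{"grip":0.005,"dx":0.25,"dy":0.074,"dz":0.05,"wx":0,"wy":0,"wz":-0.055},{"grip":0.005,"dx":0.25,"dy":0.074,"dz":0.07,"wx":0,"wy":0,"wz":-0.055},{"grip":0.005,"dx":0.25,"dy":0.074,"dz":0.07,"wx":0,"wy":0,"wz":-0.055}]'
python3 - <<'E'
from h import *
st();snap(("wrist","scene"),"e");crop("e","scene",260,100,380,220,5,"c7")
E
```

```text
time: 6.02
tool_pos: [0.4579, 0.0496, 0.038]
tcp_rot: [2.017, -2.405, -0.003]
wrist_force: [-0.0, -0.1, -2.4]
finger_gap: 0.0107
t 6.025 p [0.4579 0.0496 0.038 ] gap 0.0107 F [-0.  -0.1 -2.4] M [ 0.02  0.01 -0.  ]
R [[-0.174, -0.985, -0.004], [-0.985, 0.174, -0.0], [0.001, 0.004, -1.0]] q [0.105 0.369 2.112 0.    0.664 1.85 ]
```

View pics/c7.png

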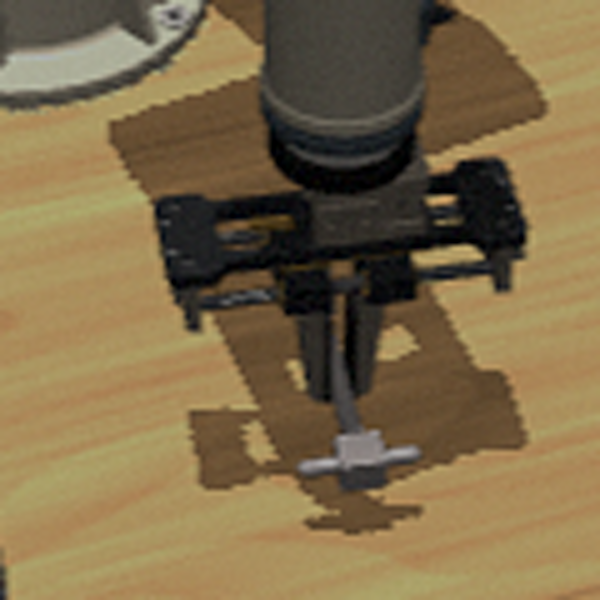

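View pics/e_wrist.png

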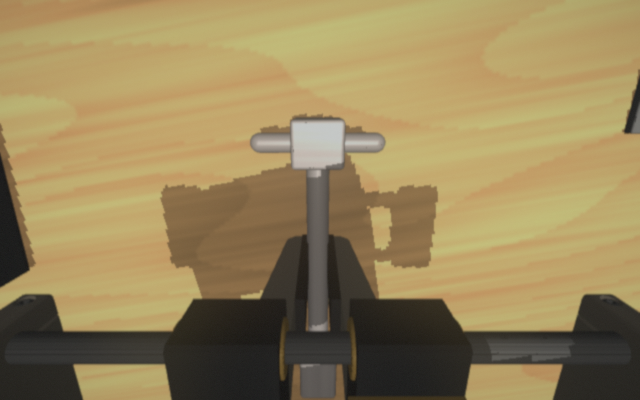

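```bash
python3 -m pendant '[{"grip":0.005,"dx":0,"dy":0,"dz":0.015,"wx":0,"wy":0,"wz":0},{"grip":0.005,"dx":0,"dy":0,"dz":0.024,"wx":0,"wy":0,"wz":0},{"grip":0.005,"dx":0,"dy":0,"dz":0.03,"wx":0,"wy":0,"wz":0},{"grip":0.005,"dx":0,"dy":0,"dz":0.034,"wx":0,"wy":0,"wz":0},{"grip":0.005,"dx":0,"dy":0,"dz":0.034,"wx":0,"wy":0,"wz":0},{"grip":0.005,"dx":0,"dy":0,"dz":0.034,"wx":0,"wy":0,"wz":0}]'
python3 - <<'E'
from h import *
for i in range(3): st();snap(("wrist",),"f")
E
```

```text
time: 6.88
tool_pos: [0.4599, 0.0501, 0.0058]
tcp_rot: [-2.02, 2.406, -0.0]
wrist_force: [-0.3, -1.2, -2.2]
finger_gap: 0.0104
t 6.875 p [0.4599 0.0501 0.0058] gap 0.0104 F [-0.3 -1.2 -2.2] M [ 0.11  0.06 -0.04]
R [[-0.173, -0.985, 0.0], [-0.985, 0.173, 0.0], [-0.0, -0.0, -1.0]] q [0.105 0.433 2.124 0.    0.584 1.85 ]
t 6.925 p [0.46   0.05   0.0058] gap 0.0103 F [-0.3  0.7 -2. ] M [0.07 0.02 0.05]
R [[-0.173, -0.985, 0.0], [-0.985, 0.173, 0.0], [-0.0, -0.0, -1.0]] q [ 0.105  0.433  2.124 -0.     0.584  1.85 ]
t 6.975 p [0.46   0.05   0.0058] gap 0.0105 F [ 0.5 -0.8 -2.4] M [ 0.07  0.05 -0.02]
R [[-0.173, -0.985, 0.001], [-0.985, 0.173, 0.0], [-0.0, -0.001, -1.0]] q [0.105 0.433 2.124 0.    0.584 1.85 ]
```

View pics/f_wrist.png

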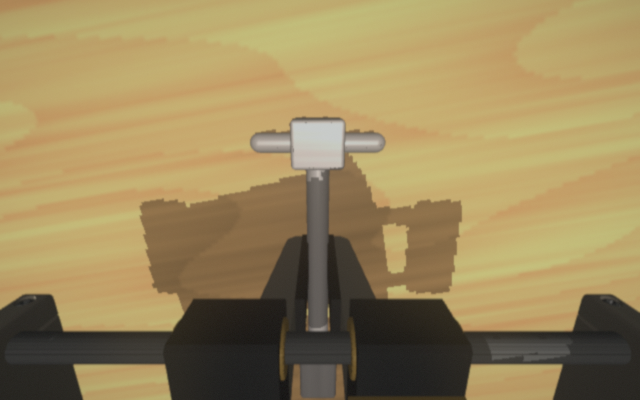

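```bash
python3 -m pendant '[{"grip":0.005,"dx":0,"dy":0,"dz":0.002,"wx":0,"wy":0,"wz":0},{"grip":0.005,"dx":0,"dy":0,"dz":0.0035,"wx":0,"wy":0,"wz":0},{"grip":0.005,"dx":0,"dy":0,"dz":0.0035,"wx":0,"wy":0,"wz":0}]'
python3 - <<'E'
from h import *
st()
E
```

```text
time: 7.4
tool_pos: [0.4596, 0.05, 0.002]
tcp_rot: [2.02, -2.406, -0.0]
wrist_force: [1.4, 0.4, -2.6]
finger_gap: 0.0105
t 7.4 p [0.4596 0.05   0.002 ] gap 0.0105 F [ 1.4  0.4 -2.6] M [ 0.06 -0.02 -0.02]
R [[-0.173, -0.985, -0.0], [-0.985, 0.173, -0.0], [0.0, 0.0, -1.0]] q [ 0.105  0.441  2.125 -0.     0.576  1.85 ]
```

```bash
python3 -m pendant '[{"grip":0.03,"dx":0,"dy":0,"dz":0,"wx":0,"wy":0,"wz":0},{"grip":0.03,"dx":0,"dy":0,"dz":0,"wx":0,"wy":0,"wz":0},{"grip":0.03,"dx":0,"dy":0,"dz":0,"wx":0,"wy":0,"wz":0},{"grip":0.03,"dx":0,"dy":0,"dz":-0.02,"wx":0,"wy":0,"wz":0},{"grip":0.05,"dx":0,"dy":0,"dz":-0.06,"wx":0,"wy":0,"wz":0},{"grip":0.0919,"dx":0,"dy":0,"dz":-0.08,"wx":0,"wy":0,"wz":0},{"grip":0.0919,"dx":0,"dy":0,"dz":-0.08,"wx":0,"wy":0,"wz":0}]'
python3 - <<'E'
from h import *
snap(("wrist","top"),"g");crop("g","wrist",220,60,420,360,2,"c8");crop("g","top",240,150,340,280,5,"c9");st()
E
```

```text
time: 8.28
tool_pos: [0.4609, 0.0502, 0.0834]
tcp_rot: [-2.018, 2.404, -0.003]
wrist_force: [0.2, 0.0, -0.4]
finger_gap: 0.058
t 8.375 p [0.4595 0.05   0.0817] gap 0.0655 F [ 0.1 -0.4 -0.2] M [ 0.07  0.02 -0.05]
R [[-0.173, -0.985, -0.0], [-0.985, 0.173, 0.0], [0.0, 0.0, -1.0]] q [0.105 0.29  2.087 0.    0.764 1.85 ]
```

View pics/g_wrist.png

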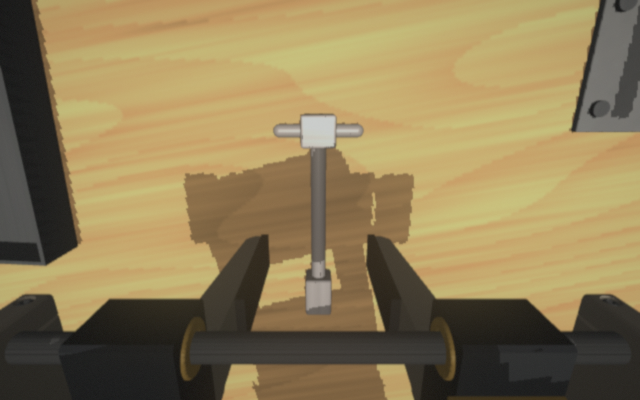

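View pics/c9.png

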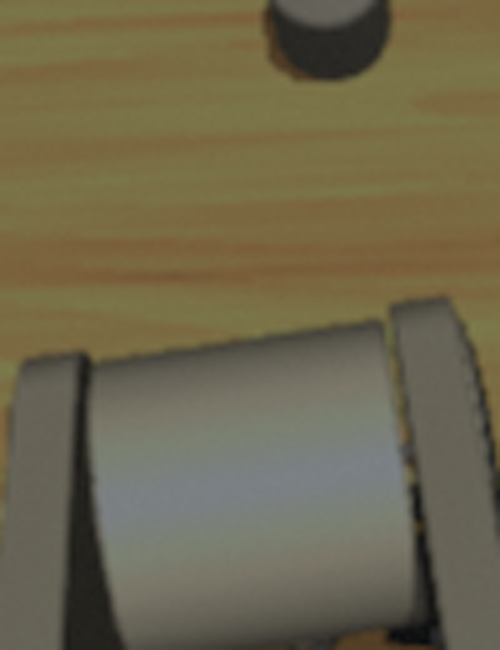

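Run:
```python
from h import *
crop("g","wrist",265,100,375,320,3,"c8")
W=lambda x,y,z:px2w("g","wrist",x,y,z)[:2]
a,b=W(273,131,.011),W(364,131,.011);m=(a+b)/2;h=W(318.5,131,.022);s=W(317.5,296,.022)
print(a,b,np.linalg.norm(a-b),m,h,s,np.degrees(np.arctan2(*(h-s)[::-1])),np.linalg.norm(h-s))
```

```text
[0.52969656 0.07216455] [0.51778282 0.00485682] 0.06835398953372786 [0.52373969 0.03851069] [0.52470883 0.03837573] [0.39013793 0.06291807] -10.33571339195615 0.1367905505361994
```

View pics/c8.png

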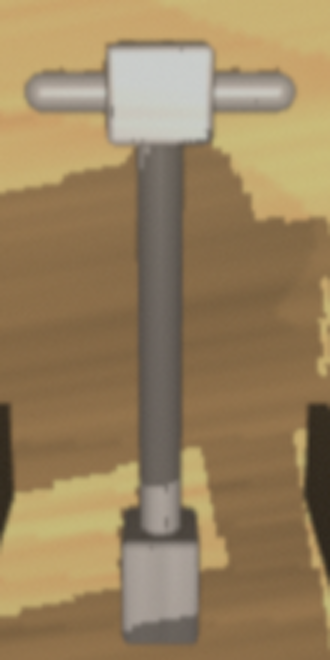

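Run:
```python
from h import *
go([.5237,.0385,.045],np.radians(-100))
```

```text
go d [ 0.0002 -0.0652  0.0366] w [ 0.0001 -0.      0.0002] rows>= 1.2 0.0
```

```bash
python3 -m pendant '[{"grip":0.0919,"dx":0,"dy":-0.04,"dz":0,"wx":0,"wy":0,"wz":0},{"grip":0.0919,"dx":0,"dy":-0.0655,"dz":0.01,"wx":0,"wy":0,"wz":0},{"grip":0.0919,"dx":0,"dy":-0.0655,"dz":0.035,"wx":0,"wy":0,"wz":0},{"grip":0.0919,"dx":0,"dy":-0.0655,"dz":0.0365,"wx":0,"wy":0,"wz":0},{"grip":0.0919,"dx":0,"dy":-0.0655,"dz":0.0365,"wx":0,"wy":0,"wz":0}]'
python3 - <<'E'
from h import *
snap(("wrist","scene"),"i");st();crop("i","scene",250,100,380,220,5,"c10")
E
```

```text
time: 9.0
tool_pos: [0.5235, 0.0387, 0.0451]
tcp_rot: [2.019, -2.405, -0.002]
wrist_force: [0.1, -0.5, -0.9]
finger_gap: 0.092
t 9.1 p [0.5243 0.0388 0.046 ] gap 0.0918 F [0.2 0.6 0.9] M [0.03 0.01 0.01]
R [[-0.173, -0.985, 0.0], [-0.985, 0.173, 0.0], [-0.0, -0.0, -1.0]] q [ 0.071  0.429  1.975 -0.     0.737  1.816]
```

View pics/i_wrist.png

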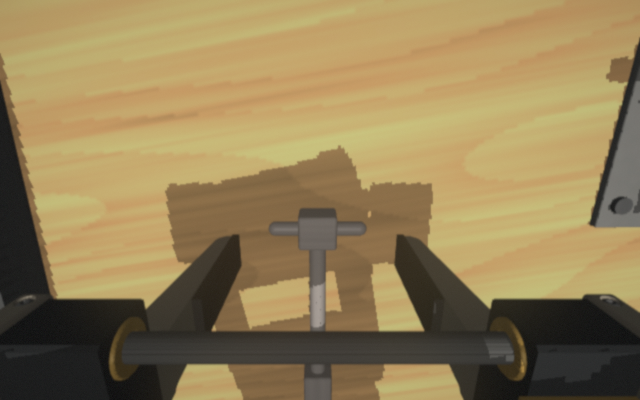

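View pics/c10.png

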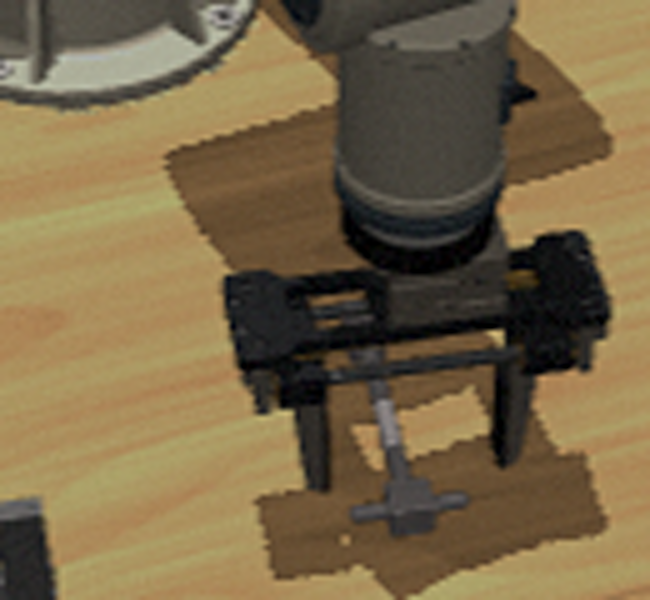

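Run:
```python
from h import *
a,b=px2w("i","wrist",269,229,.011),px2w("i","wrist",366.5,229,.011);print(a,b,(a+b)/2,np.linalg.norm(a-b))
m=(a+b)/2;go([m[0],m[1],.0015],np.radians(-100))
```

```text
[0.52962964 0.07198369 0.011     ] [0.51778897 0.00528647 0.011     ] [0.52370931 0.03863508 0.011     ] 0.06774010246896042
go d [0.0003 0.0006 0.0445] w [-0.0004  0.0001  0.0005] rows>= 0.7 0.0
```

```bash
python3 -m pendant '[{"grip":0.0919,"dx":0,"dy":0,"dz":0.02,"wx":0,"wy":0,"wz":0},{"grip":0.0919,"dx":0,"dy":0,"dz":0.034,"wx":0,"wy":0,"wz":0},{"grip":0.0919,"dx":0,"dy":0,"dz":0.0425,"wx":0,"wy":0,"wz":0},{"grip":0.0919,"dx":0,"dy":0,"dz":0.0425,"wx":0,"wy":0,"wz":0},{"grip":0.0919,"dx":0,"dy":0,"dz":0.0425,"wx":0,"wy":0,"wz":0}]'
python3 - <<'E'
from h import *
st();robot.read_camera("top");st()
E
```

```text
time: 9.72
tool_pos: [0.5245, 0.0387, 0.0034]
tcp_rot: [-2.02, 2.406, -0.0]
wrist_force: [0.2, -0.2, 0.3]
finger_gap: 0.0921
t 9.725 p [0.5245 0.0387 0.0034] gap 0.0921 F [ 0.2 -0.2  0.3] M [ 0.06  0.03 -0.02]
R [[-0.173, -0.985, 0.0], [-0.985, 0.173, 0.0], [-0.0, -0.0, -1.0]] q [ 0.071  0.502  1.99  -0.     0.649  1.816]
t 9.775 p [0.5246 0.0387 0.0035] gap 0.092 F [-0.7 -0.4  0.3] M [0.05 0.01 0.07]
R [[-0.173, -0.985, 0.001], [-0.985, 0.173, 0.0], [-0.0, -0.001, -1.0]] q [0.071 0.502 1.99  0.    0.649 1.816]
```

```bash
python3 -m pendant '[{"grip":0.0919,"dx":0,"dy":0.0008,"dz":0.0018,"wx":0,"wy":0,"wz":0},{"grip":0.072,"dx":0,"dy":0.0008,"dz":0.0018,"wx":0,"wy":0,"wz":0},{"grip":0.068,"dx":0,"dy":0.0008,"dz":0.0018,"wx":0,"wy":0,"wz":0},{"grip":0.055,"dx":0,"dy":0.0008,"dz":0.0018,"wx":0,"wy":0,"wz":0},{"grip":0.055,"dx":0,"dy":0.0008,"dz":0.0018,"wx":0,"wy":0,"wz":0},{"grip":0.055,"dx":0,"dy":0.0008,"dz":0.0018,"wx":0,"wy":0,"wz":0}]' 60
python3 - <<'E'
from h import *
st()
E
```

```text
time: 10.52
tool_pos: [0.5235, 0.0388, 0.0013]
tcp_rot: [-2.02, 2.406, -0.0]
wrist_force: [-0.1, 0.1, 1.6]
finger_gap: 0.0636
t 10.525 p [0.5235 0.0388 0.0013] gap 0.0636 F [-0.1  0.1  1.6] M [ 0.06  0.04 -0.05]
R [[-0.173, -0.985, 0.0], [-0.985, 0.173, 0.0], [-0.0, -0.0, -1.0]] q [0.071 0.505 1.992 0.    0.644 1.816]
```

```bash
python3 -m pendant '[{"grip":0.055,"dx":0,"dy":0,"dz":-0.005,"wx":0,"wy":0,"wz":0},{"grip":0.055,"dx":0,"dy":0,"dz":-0.02,"wx":0,"wy":0,"wz":0},{"grip":0.055,"dx":0,"dy":0,"dz":-0.05,"wx":0,"wy":0,"wz":0},{"grip":0.055,"dx":0,"dy":0,"dz":-0.09,"wx":0,"wy":0,"wz":0},{"grip":0.055,"dx":0,"dy":0,"dz":-0.13,"wx":0,"wy":0,"wz":0},{"grip":0.055,"dx":0,"dy":0,"dz":-0.17,"wx":0,"wy":0,"wz":0},{"grip":0.055,"dx":0,"dy":0,"dz":-0.20,"wx":0,"wy":0,"wz":0},{"grip":0.055,"dx":0,"dy":0,"dz":-0.21,"wx":0,"wy":0,"wz":0}]'
python3 - <<'E'
from h import *
snap(("wrist","scene"),"j");st();crop("j","scene",250,40,380,200,4,"c11")
E
```

```text
time: 11.52
tool_pos: [0.5243, 0.0389, 0.2138]
tcp_rot: [-2.018, 2.404, -0.003]
wrist_force: [0.4, -0.1, -2.8]
finger_gap: 0.0637
t 11.625 p [0.5238 0.0388 0.2123] gap 0.0638 F [-0.4 -0.2 -3.2] M [-0.01 -0.15 -0.  ]
R [[-0.173, -0.985, 0.002], [-0.985, 0.173, 0.0], [-0.0, -0.002, -1.0]] q [ 0.071  0.199  1.849 -0.     1.091  1.816]
```

View pics/j_wrist.png

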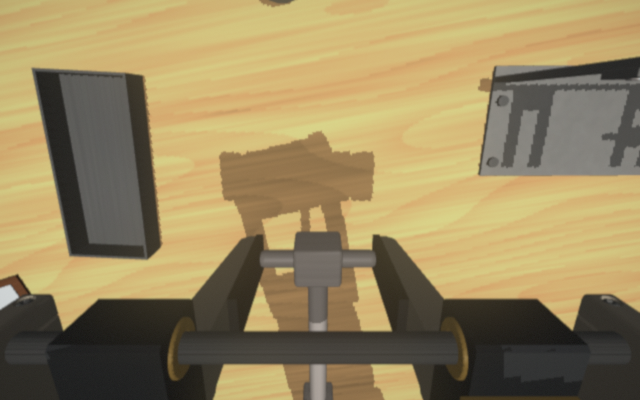

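View pics/c11.png

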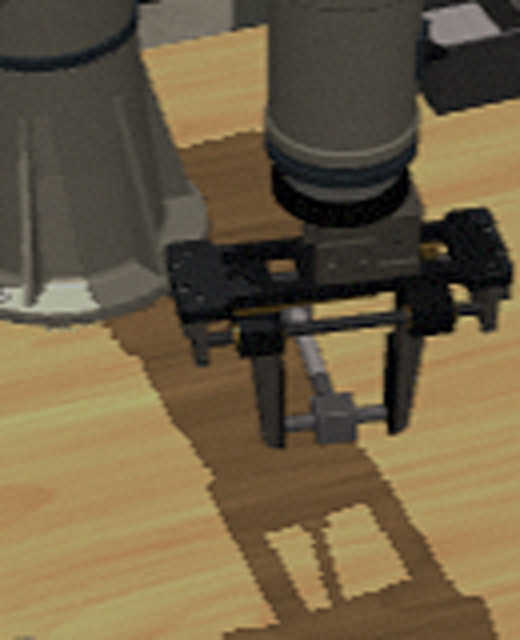

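```bash
for f in 40 30 22 16; do :; done; python3 -m pendant '[{"grip":0.055,"dx":0,"dy":0,"dz":0,"wx":0,"wy":0,"wz":0},{"grip":0.055,"dx":0,"dy":0,"dz":0,"wx":0,"wy":0,"wz":0},{"grip":0.055,"dx":0,"dy":0,"dz":0,"wx":0,"wy":0,"wz":0}]' 30
python3 - <<'E'
from h import *
snap(("scene",),"k");st();crop("k","scene",250,40,380,200,4,"c12")
E
```

```text
time: 12.0
tool_pos: [0.5232, 0.0388, 0.2104]
tcp_rot: [2.019, -2.405, -0.001]
wrist_force: [0.8, -0.6, -2.6]
finger_gap: 0.0654
t 12.05 p [0.5234 0.0388 0.2107] gap 0.065 F [ 0.8 -0.6 -2.2] M [ 0.03 -0.11 -0.05]
R [[-0.173, -0.985, -0.001], [-0.985, 0.173, -0.0], [0.0, 0.001, -1.0]] q [ 0.071  0.202  1.85  -0.     1.091  1.816]
```

View pics/c12.png

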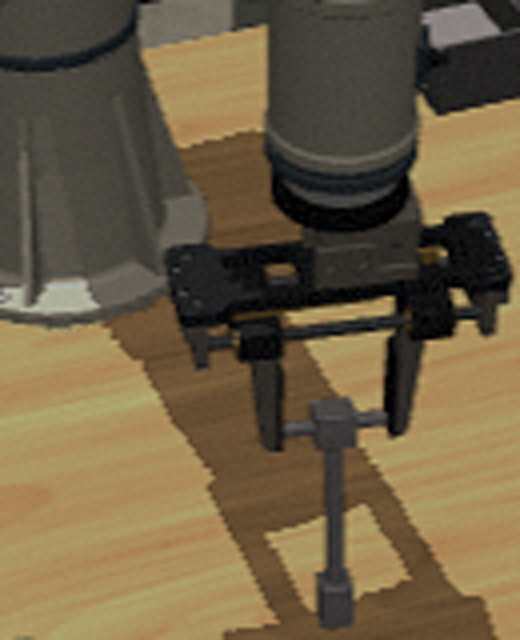

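```bash
python3 -m pendant '[{"grip":0.055,"dx":0,"dy":0,"dz":0,"wx":0,"wy":0,"wz":0},{"grip":0.055,"dx":0,"dy":0,"dz":0,"wx":0,"wy":0,"wz":0}]' 15; python3 -m pendant '[{"grip":0.055,"dx":0,"dy":0,"dz":0,"wx":0,"wy":0,"wz":0},{"grip":0.055,"dx":0,"dy":0,"dz":0,"wx":0,"wy":0,"wz":0},{"grip":0.055,"dx":0,"dy":0,"dz":0,"wx":0,"wy":0,"wz":0},{"grip":0.055,"dx":0,"dy":0,"dz":0,"wx":0,"wy":0,"wz":0},{"grip":0.055,"dx":0,"dy":0,"dz":0,"wx":0,"wy":0,"wz":0},{"grip":0.055,"dx":0,"dy":0,"dz":0,"wx":0,"wy":0,"wz":0},{"grip":0.055,"dx":0,"dy":0,"dz":0,"wx":0,"wy":0,"wz":0},{"grip":0.055,"dx":0,"dy":0,"dz":0,"wx":0,"wy":0,"wz":0}]' 8;  python3 - <<'E'
from h import *
snap(("scene","wrist"),"l");st();crop("l","scene",250,40,380,200,4,"c13")
E
```

```text
time: 12.3
tool_pos: [0.5232, 0.0388, 0.2111]
tcp_rot: [2.019, -2.406, -0.001]
wrist_force: [0.6, 0.7, -1.6]
finger_gap: 0.0659
time: 13.3
tool_pos: [0.5234, 0.0388, 0.2113]
tcp_rot: [2.02, -2.406, -0.0]
wrist_force: [-0.9, 0.6, -1.8]
finger_gap: 0.0662
t 13.4 p [0.5234 0.0388 0.2112] gap 0.0666 F [-0.5  0.1 -1.7] M [ 0.07  0.   -0.  ]
R [[-0.173, -0.985, -0.0], [-0.985, 0.173, 0.0], [-0.0, 0.0, -1.0]] q [0.071 0.201 1.85  0.    1.091 1.816]
```

View pics/c13.png

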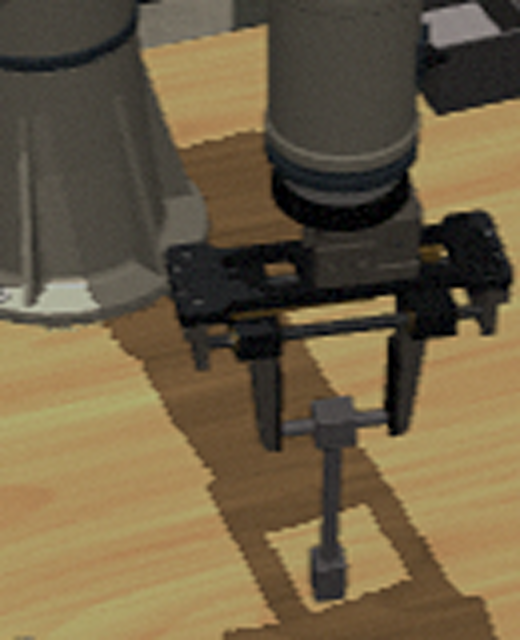

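View pics/l_wrist.png

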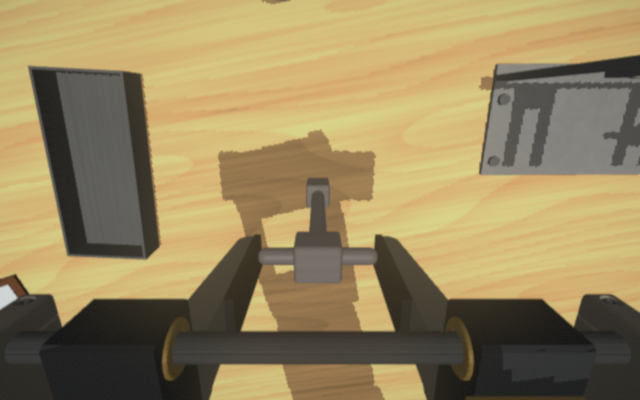

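Run:
```python
from h import *
for z in(.2205,.0815):
  for c in("scene","wrist"):
    q=w2px("l",c,[.5234,.0388,z]);print(z,c,q, (q-[250,40])*4 if c=="scene" else "")
```

```text
0.2205 scene [332.17887789 144.49479038] [328.71551156 417.97916152]
0.2205 wrist [317.9631677  259.36655246] 
0.0815 scene [331.11683571 183.33264663] [324.46734283 573.33058651]
0.0815 wrist [317.61047716 191.40551049]
```

```bash
python3 -m pendant '[{"grip":0.055,"dx":0,"dy":0,"dz":0,"wx":0,"wy":0,"wz":0},{"grip":0.055,"dx":0,"dy":0,"dz":0,"wx":0,"wy":0,"wz":0},{"grip":0.055,"dx":0,"dy":0,"dz":0,"wx":0,"wy":0,"wz":0},{"grip":0.055,"dx":0,"dy":0,"dz":0,"wx":0,"wy":0,"wz":0},{"grip":0.055,"dx":0,"dy":0,"dz":0,"wx":0,"wy":0,"wz":0},{"grip":0.055,"dx":0,"dy":0,"dz":0,"wx":0,"wy":0,"wz":0}]' 60;  python3 - <<'E'
from h import *
snap(("wrist",),"m");st()
u=np.array([np.cos(np.radians(-10)),np.sin(np.radians(-10))]);f=np.array([.526,-.223])
p=f-u*.10;go([p[0],p[1],.21],np.radians(-100));print(p)
E
```

```text
time: 14.15
tool_pos: [0.5234, 0.0388, 0.2113]
tcp_rot: [2.02, -2.406, -0.0]
wrist_force: [-0.1, -0.1, -2.7]
finger_gap: 0.0638
t 14.2 p [0.5234 0.0388 0.2113] gap 0.0637 F [-0.6 -0.7 -2.6] M [0.1  0.04 0.02]
R [[-0.173, -0.985, -0.0], [-0.985, 0.173, -0.0], [0.0, 0.0, -1.0]] q [ 0.071  0.201  1.85  -0.     1.091  1.816]
go d [0.2574 0.0521 0.0013] w [ 0.     -0.      0.0004] rows>= 4.2 0.0
[ 0.42751922 -0.20563518]
```

View pics/m_wrist.png

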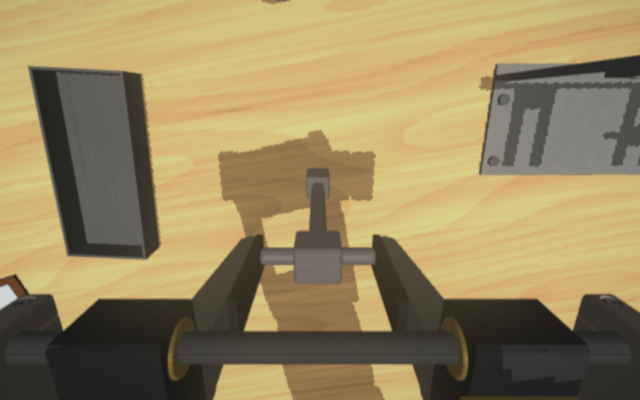

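```bash
python3 -m pendant '[{"grip":0.055,"dx":0.02,"dy":0.015,"dz":0,"wx":0,"wy":0,"wz":0},{"grip":0.055,"dx":0.055,"dy":0.03,"dz":0,"wx":0,"wy":0,"wz":0},{"grip":0.055,"dx":0.095,"dy":0.045,"dz":0,"wx":0,"wy":0,"wz":0},{"grip":0.055,"dx":0.135,"dy":0.052,"dz":0,"wx":0,"wy":0,"wz":0},{"grip":0.055,"dx":0.175,"dy":0.052,"dz":0,"wx":0,"wy":0,"wz":0},{"grip":0.055,"dx":0.21,"dy":0.052,"dz":0,"wx":0,"wy":0,"wz":0},{"grip":0.055,"dx":0.24,"dy":0.052,"dz":0,"wx":0,"wy":0,"wz":0},{"grip":0.055,"dx":0.2574,"dy":0.052,"dz":0,"wx":0,"wy":0,"wz":0}]';python3 -m pendant '[{"grip":0.055,"dx":0,"dy":0,"dz":0.006,"wx":0,"wy":0,"wz":0},{"grip":0.055,"dx":0,"dy":0,"dz":0.012,"wx":0,"wy":0,"wz":0},{"grip":0.055,"dx":0,"dy":0,"dz":0.012,"wx":0,"wy":0,"wz":0}]';  python3 - <<'E'
from h import *
snap(("wrist","scene","top"),"n");st()
u=np.array([np.cos(np.radians(-10)),np.sin(np.radians(-10))]);f=np.array([.526,-.223])
go([*f,.1985],np.radians(-100));crop("n","scene",120,80,270,250,4,"c14")
E
```

```text
time: 15.2
tool_pos: [0.4274, -0.2069, 0.2114]
tcp_rot: [-2.018, 2.407, -0.0]
wrist_force: [-0.4, 0.3, -2.3]
finger_gap: 0.0634
time: 15.58
tool_pos: [0.4273, -0.2046, 0.1985]
tcp_rot: [2.021, -2.405, -0.002]
wrist_force: [-0.4, 0.3, -2.9]
finger_gap: 0.0639
t 15.725 p [ 0.4278 -0.2051  0.1993] gap 0.0643 F [ 0.8  0.2 -2.1] M [ 0.06 -0.01  0.03]
R [[-0.172, -0.985, -0.0], [-0.985, 0.172, 0.0], [-0.0, 0.0, -1.0]] q [-0.45   0.134  1.961  0.     1.046  1.294]
go d [ 0.0007 -0.0998  0.0008] w [0.     0.0001 0.0012] rows>= 1.6 0.0
```

View pics/n_wrist.png

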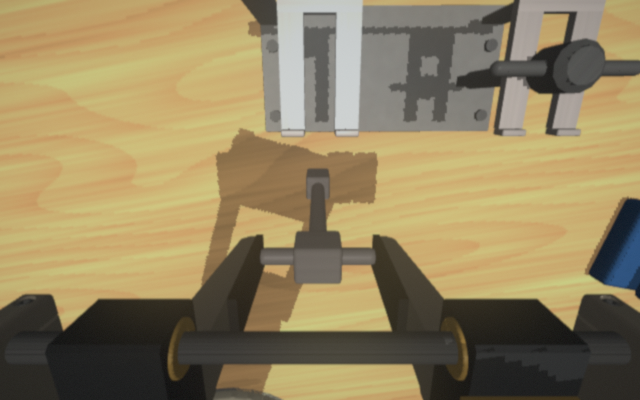

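View pics/c14.png

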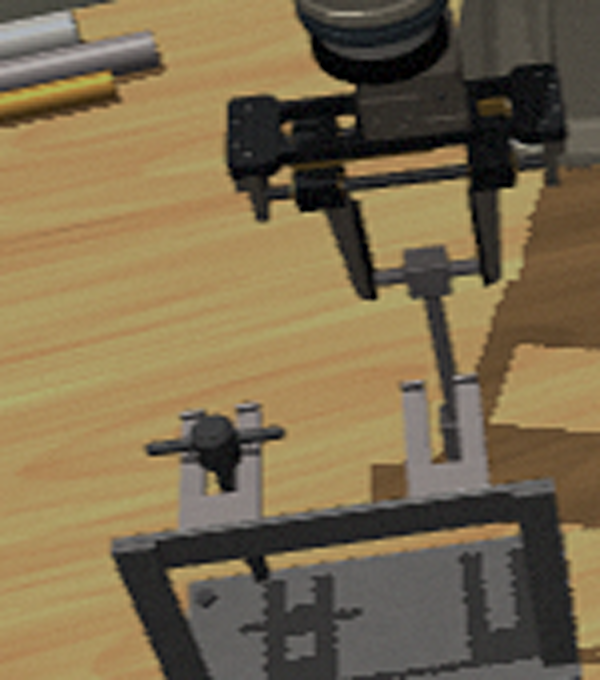

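Run:
```python
from h import *
crop("n","wrist",250,0,400,140,5,"c15")
```

```text
(no output)
```

View pics/c15.png

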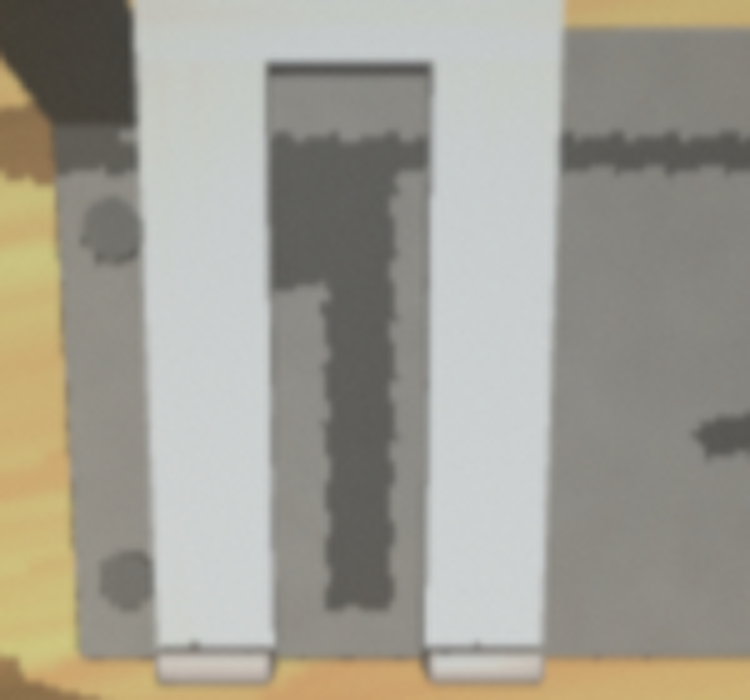

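Run:
```python
from h import *
W=lambda x,y,z:px2w("n","wrist",250+x/5,y/5,z)[:2]
a=(W(267,64,.175)+W(432,64,.175))/2
b=(W(273,600,.175)+W(426,600,.175))/2
print(a,b,np.degrees(np.arctan2(*(a-b)[::-1])),np.linalg.norm(W(267,64,.175)-W(432,64,.175)))
tip=(W(157,652,.18)+W(542,652,.18))/2;print("tip",tip,np.linalg.norm(W(157,652,.18)-W(542,652,.18)))
u=(a-b)/np.linalg.norm(a-b);f=a-.031*u;print("fork",f, tip+.035*u)
k=px2w("n","wrist",318,257,.2085)[:2];print("key bar",k)
m=R.from_rotvec(robot.get_obs()["tcp_rot"]).as_matrix();d=np.array([*(f-k),0]);print("shift tool",m.T@d)
```

```text
[ 0.5559031  -0.22833282] [ 0.50049991 -0.2187139 ] -9.849324997794223 0.01780523314742834
tip [ 0.49499696 -0.21772028] 0.04488727412684823
fork [ 0.52536001 -0.22303003] [ 0.52948109 -0.2237073 ]
key bar [ 0.42917222 -0.20498797]
shift tool [ 1.18091371e-03 -9.78581259e-02 -3.18041115e-06]
```

```bash
python3 -m pendant '[{"grip":0.055,"dx":0.001,"dy":-0.012,"dz":0,"wx":0,"wy":0,"wz":0},{"grip":0.055,"dx":0.001,"dy":-0.03,"dz":0,"wx":0,"wy":0,"wz":0},{"grip":0.055,"dx":0.001,"dy":-0.048,"dz":0,"wx":0,"wy":0,"wz":0},{"grip":0.055,"dx":0.001,"dy":-0.066,"dz":0,"wx":0,"wy":0,"wz":0},{"grip":0.055,"dx":0.001,"dy":-0.082,"dz":0,"wx":0,"wy":0,"wz":0},{"grip":0.055,"dx":0.001,"dy":-0.092,"dz":0,"wx":0,"wy":0,"wz":0},{"grip":0.055,"dx":0.001,"dy":-0.099,"dz":0,"wx":0,"wy":0,"wz":0},{"grip":0.055,"dx":0.001,"dy":-0.099,"dz":0,"wx":0,"wy":0,"wz":0}]';  python3 - <<'E'
from h import *
snap(("wrist","scene"),"o");st()
crop("o","scene",130,100,280,260,4,"c16")
E
```

```text
time: 16.73
tool_pos: [0.5251, -0.2238, 0.1992]
tcp_rot: [2.02, -2.406, -0.0]
wrist_force: [-0.5, 0.0, -2.5]
finger_gap: 0.0637
t 16.825 p [ 0.5245 -0.2237  0.1992] gap 0.0636 F [-0.5  0.5 -2.3] M [0.02 0.07 0.01]
R [[-0.173, -0.985, -0.0], [-0.985, 0.173, 0.0], [-0.0, 0.001, -1.0]] q [-0.406  0.284  1.768 -0.     1.09   1.339]
```

View pics/o_wrist.png

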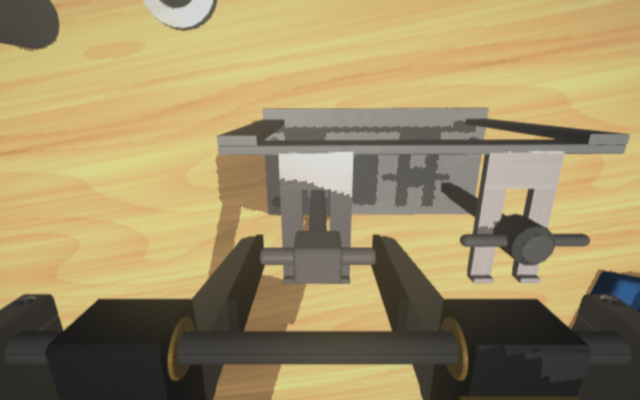

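View pics/c16.png

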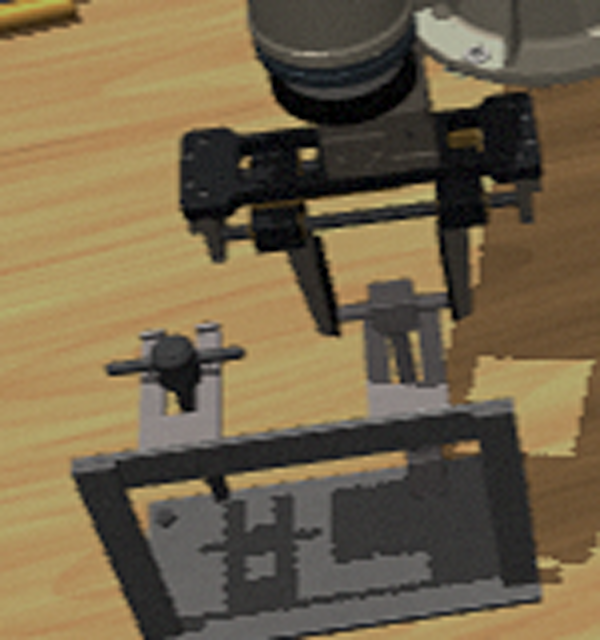

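```bash
python3 -m pendant '[{"grip":0.055,"dx":0,"dy":0,"dz":0.008,"wx":0,"wy":0,"wz":0},{"grip":0.055,"dx":0,"dy":0,"dz":0.015,"wx":0,"wy":0,"wz":0},{"grip":0.055,"dx":0,"dy":0,"dz":0.018,"wx":0,"wy":0,"wz":0},{"grip":0.055,"dx":0,"dy":0,"dz":0.018,"wx":0,"wy":0,"wz":0}]'; python3 -m pendant '[{"grip":0.055,"dx":0,"dy":0,"dz":0.0,"wx":0,"wy":0,"wz":0},{"grip":0.055,"dx":0,"dy":0,"dz":0.0,"wx":0,"wy":0,"wz":0},{"grip":0.055,"dx":0,"dy":0,"dz":0.0,"wx":0,"wy":0,"wz":0},{"grip":0.055,"dx":0,"dy":0,"dz":0.0015,"wx":0,"wy":0,"wz":0},{"grip":0.055,"dx":0,"dy":0,"dz":0.003,"wx":0,"wy":0,"wz":0},{"grip":0.055,"dx":0,"dy":0,"dz":0.003,"wx":0,"wy":0,"wz":0}]' 10
python3 - <<'E'
from h import *
snap(("wrist","scene"),"p");st()
crop("p","scene",130,100,280,260,4,"c17");crop("p","wrist",230,130,410,300,4,"c18")
E
```

```text
time: 17.32
tool_pos: [0.5247, -0.2237, 0.1809]
tcp_rot: [2.02, -2.406, -0.001]
wrist_force: [-0.2, 0.3, -2.6]
finger_gap: 0.0638
time: 18.08
tool_pos: [0.5255, -0.2239, 0.1788]
tcp_rot: [-2.019, 2.406, -0.002]
wrist_force: [0.8, 0.7, 2.4]
finger_gap: 0.0667
t 18.175 p [ 0.5255 -0.2239  0.1787] gap 0.0663 F [1.  0.7 3. ] M [ 0.07 -0.2  -0.01]
R [[-0.173, -0.985, 0.001], [-0.985, 0.173, -0.0], [0.0, -0.001, -1.0]] q [-0.406  0.307  1.786  0.     1.047  1.339]
```

View pics/c18.png

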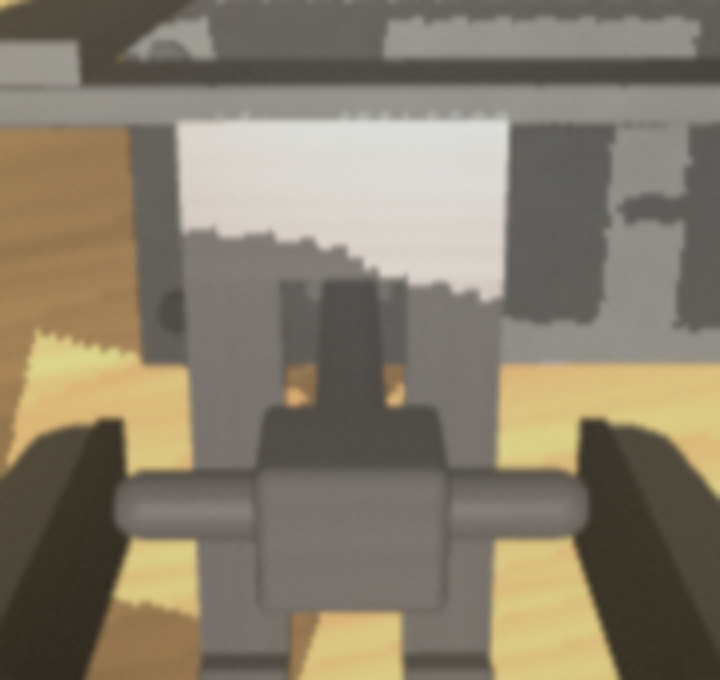

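View pics/c17.png

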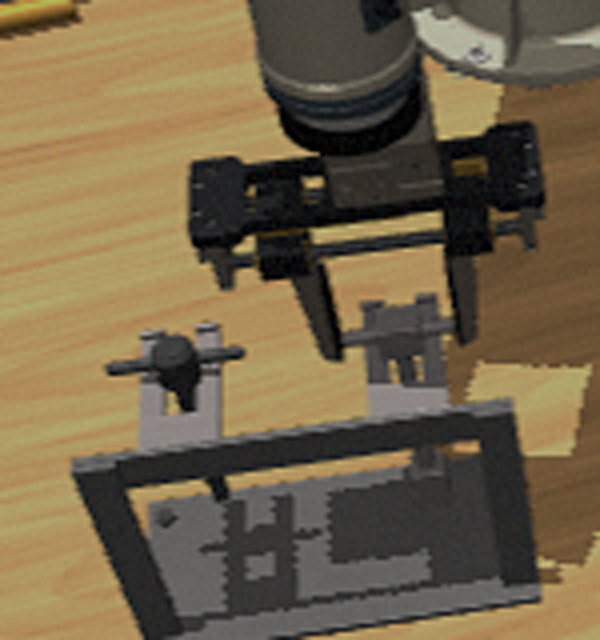

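```bash
python3 -m pendant '[{"grip":0.07,"dx":0,"dy":0,"dz":0.0,"wx":0,"wy":0,"wz":0},{"grip":0.075,"dx":0,"dy":0,"dz":0.0,"wx":0,"wy":0,"wz":0},{"grip":0.085,"dx":0,"dy":0,"dz":0.0,"wx":0,"wy":0,"wz":0},{"grip":0.085,"dx":0,"dy":0,"dz":0.0,"wx":0,"wy":0,"wz":0},{"grip":0.085,"dx":0,"dy":0,"dz":0,"wx":0,"wy":0,"wz":0}]'
python3 - <<'E'
from h import *
snap(("wrist","scene"),"q");st()
crop("q","wrist",230,130,410,300,4,"c19")
E
```

```text
time: 18.8
tool_pos: [0.5249, -0.2238, 0.1782]
tcp_rot: [2.02, -2.406, -0.0]
wrist_force: [0.3, 0.7, -0.1]
finger_gap: 0.0848
t 18.9 p [ 0.5249 -0.2238  0.1783] gap 0.085 F [ 0.  -0.6 -0.4] M [ 0.02 -0.09 -0.02]
R [[-0.173, -0.985, -0.0], [-0.985, 0.173, 0.0], [-0.0, 0.0, -1.0]] q [-0.406  0.307  1.787  0.     1.047  1.339]
```

View pics/c19.png

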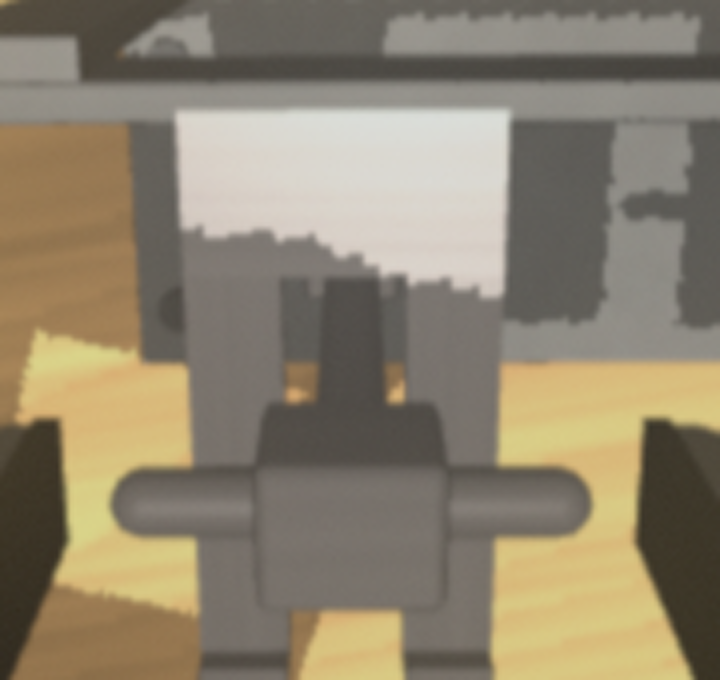

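Released and seated on both prongs. Raise straight up and check.

```bash
python3 -m pendant '[{"grip":0.085,"dx":0,"dy":0,"dz":-0.015,"wx":0,"wy":0,"wz":0},{"grip":0.085,"dx":0,"dy":0,"dz":-0.04,"wx":0,"wy":0,"wz":0},{"grip":0.085,"dx":0,"dy":0,"dz":-0.08,"wx":0,"wy":0,"wz":0},{"grip":0.085,"dx":0,"dy":0.04,"dz":-0.12,"wx":0,"wy":0,"wz":0},{"grip":0.085,"dx":0,"dy":0.09,"dz":-0.14,"wx":0,"wy":0,"wz":0},{"grip":0.085,"dx":0,"dy":0.14,"dz":-0.15,"wx":0,"wy":0,"wz":0},{"grip":0.085,"dx":0,"dy":0.15,"dz":-0.15,"wx":0,"wy":0,"wz":0},{"grip":0.085,"dx":0,"dy":0.15,"dz":-0.15,"wx":0,"wy":0,"wz":0}]'
python3 - <<'E'
from h import *
snap(("wrist","scene","top"),"r");st()
crop("r","scene",130,100,280,260,4,"c20");crop("r","wrist",200,0,440,160,3,"c21")
for z in(.187,.048):
    print(w2px("r","scene",[.5254,-.223,z]),(w2px("r","scene",[.5254,-.223,z])-[130,100])*4,w2px("r","wrist",[.5254,-.223,z]))
E
```

```text
time: 19.9
tool_pos: [0.3775, -0.198, 0.3292]
tcp_rot: [-2.019, 2.406, -0.003]
wrist_force: [1.0, -0.4, -0.2]
finger_gap: 0.0847
t 20.05 p [ 0.3782 -0.198   0.3281] gap 0.0849 F [ 0.7 -0.1 -0.1] M [ 0.03 -0.01  0.03]
R [[-0.173, -0.985, -0.0], [-0.985, 0.173, 0.0], [-0.0, 0.0, -1.0]] q [-0.486 -0.07   1.878  0.     1.333  1.259]
[228.6970623 181.8545189] [394.78824918 327.4180756 ] [316.09846986  23.98662915]
[236.45754775 218.58428749] [425.83019099 474.33714997] [316.37995482  48.67462497]
```

View pics/c20.png

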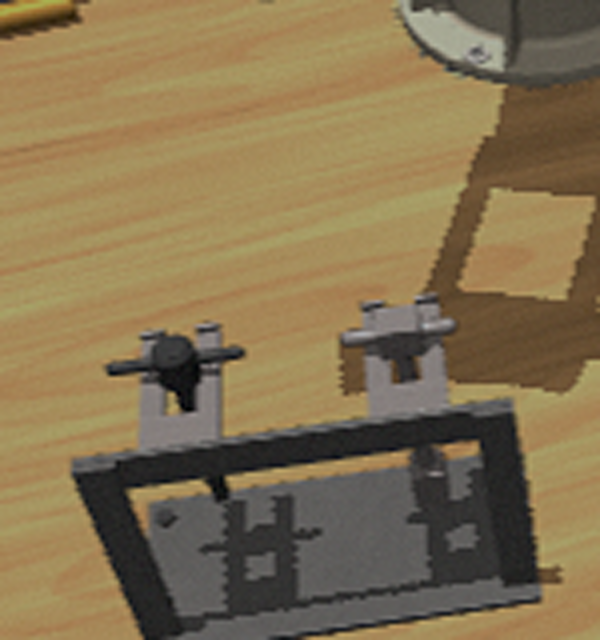

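View pics/c21.png

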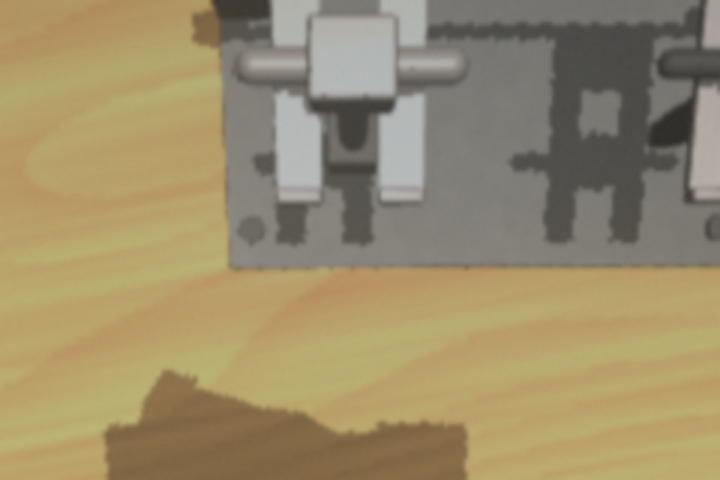

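View pics/r_scene.png

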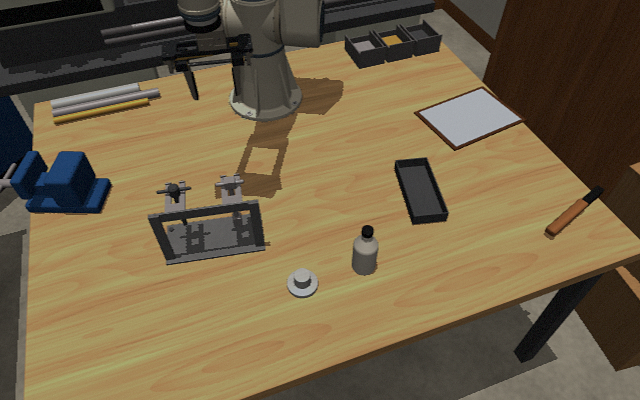

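```bash
python3 -m pendant '[{"grip":0.085,"dx":0,"dy":0,"dz":0,"wx":0,"wy":0,"wz":0},{"grip":0.085,"dx":0,"dy":0,"dz":0,"wx":0,"wy":0,"wz":0},{"grip":0.085,"dx":0,"dy":0,"dz":0,"wx":0,"wy":0,"wz":0},{"grip":0.085,"dx":0,"dy":0,"dz":0,"wx":0,"wy":0,"wz":0}]'
python3 - <<'E'
from h import *
snap(("wrist","scene"),"s")
for c,(u0,v0,u1,v1) in {"wrist":(270,0,440,60),"scene":(130,160,280,250)}.items():
    a=cv2.imread(f"pics/r_{c}.png")[v0:v1,u0:u1].astype(int);b=cv2.imread(f"pics/s_{c}.png")[v0:v1,u0:u1].astype(int);print(c,abs(a-b).max(),abs(a-b).mean())
robot.sign_off()
E
```

```text
time: 20.55
tool_pos: [0.3773, -0.1978, 0.3282]
tcp_rot: [2.02, -2.406, -0.0]
wrist_force: [0.3, 0.1, 0.6]
finger_gap: 0.085
wrist 60 4.6896732026143795
scene 58 2.04520987654321
the job is handed in; nothing more can be done
```

The key now hangs in the empty fork and the job is handed in, at about 20.7 s of the 67 s allowed; sign-off gave no verdict.

**What I did:**
- Gripped the shank in the tray at 55 N, lifted the key out and laid it flat on the bench.
- Took it afresh by the two ends of the bar at 60 N and lifted it. I slackened in steps to 8 N until it hung plumb, then nipped it at 60 N.
- Entered the fork from the tips and lowered until the prongs took the weight: the vertical wrist force went from -2.6 N to about +3 N. Then I opened the fingers and backed away.

**Last checks:**
- **Key:** in both views its bar and socket lie within a few pixels of where an upright key at the resting place would appear. Its head rests on both prongs.
- **Other objects:** the other key, oil bottle and flange look unmoved by eye in the scene camera; I did not re-measure their positions.
- **Arm:** it stands clear, with no wrist force beyond noise.

**What disagreed or stayed unsettled:**
- The top and scene cameras differed by 3 to 14 mm in x, so I relied on the wrist camera for the fork and the regrasp.
- On re-nipping, the key tilted by an estimated 0.05 to 0.08 rad, which is inside the 0.25 rad limit. It hung plumb again after release.
- The last check compared two pictures about 0.6 s apart. The differences averaged 2 to 5 grey levels, up to 60 on single pixels. I took this as image noise rather than the key moving, but signed off in the same script without looking at that second pair.

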